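# Put the bike light away in its slotted clip

### The arm

A 7-joint arm with a two-finger parallel gripper is mounted at the origin on the work surface. World frame = base frame: x ahead of the robot, y to its left, z up, the work surface at z = 0. Lengths are in m, angles in rad, forces in N, time in s.
With the tool pointing down it reaches from about 0.4 to 0.9 m from the base axis. Payload 5.6 kg.
Tool frame: the origin (TCP) lies midway between the tips of the shut fingers; the grasp point (between the pads) lies 19 mm behind it; y points along the fingers, z is the direction in which the jaws open and shut, and the axes are right-handed (so a half turn about y gives the same grasp; the last joint's range is limited). The gripper opens to 92 mm and grips with 3 to 60 N. Pads are 20 mm wide; open, the fingers measure 128 mm over their backs; the gripper's body (75 mm by 189 mm) begins 69 mm behind the grasp point.
Start: joints at [-1.176, 0.468, -0.012, 1.603, 0.006, 1.071, -0.056], TCP at [0.276, 0.589, 0.215] pointing down, gripper open.
Joint ranges: [-2.53, 2.53], [-0.31, 2.02], [-1.57, 1.55], [0.28, 2.44], [-1.29, 4.43], [0.15, 1.84], [-2.92, 2.92]. Speed limits (rad/s): [2.57, 2.57, 3.14, 3.14, 3.14, 3.14, 3.14].

### API

Orientations are given as a 3x3 rotation matrix whose columns are the frame's x, y, z axes.
In Python, from station import env, effector, solver, viewer, workorder, search_frame, tip_of gives the robot as it stands. Calls block until the motion is done:
- env.reach(position, orientation): joint-space move of the TCP to a pose.
- env.movel(position, frame=None, rate=0.15): straight line of the TCP; frame=None keeps the orientation; rate is the mean speed in m/s.
- env.goto_joints(angles): joint-space move.
- effector.release() and effector.grasp(squeeze=None): open the fingers fully, or close them until they stop; squeeze is the grip in N (None keeps the last).
- env.pause(seconds).
- solver.inverse_kinematics(position, orientation): joint angles nearest the present ones, or None.
- env.sense(): the state.
- viewer.read_camera(name): name is "side" or "top" or "wrist"; returns (picture, depth): 400x640x3 uint8, red, green, blue; 400x640 float32, m along the optical axis (not along the pixel's ray), 0 where there is no reading.
- viewer.camera_info(name): a dict with "intrinsics" (3x3 intrinsics, pixels), "eye" and "rotation" of the camera in the world; the wrist camera has in their place "T_tool_cam" (4x4, takes a point from camera to tool coordinates, whose origin is the TCP and whose axes are the tool frame's). Camera axes: x right, y up, looking along -z (the intrinsics and any distortion apply to the point x, -y, -z); pixel columns grow to the right and rows downward; lengths in m; the calibration is good to about 2 mm. The wrist camera is an equidistant fisheye: a pixel r from the principal point sees the ray r / f radians off the axis. A picture is of the moment at which its call begins: read the wrist's pose just before it. camera_info takes no time and is no camera call.
A pose or a line that the arm cannot do raises env.PlanningError and nothing moves.
- workorder.finish_job(): hands the job in, once; it reports no verdict.
Trained networks look in the newest picture that a camera, given by its name, has taken for a name from the list of things; names that differ only in an ending like _2 or _b are one class to them, and where a whole thing is asked for, a point or a joint stands for the part that bears it (a point fixed in the world has none). Each returns a list of dicts, best first, with "score" (0 to 1); they miss things now and then, are a little off and sometimes report something else, mostly with a low value. They report only what shows in the picture. A call takes as long as a camera call.
- search_frame(camera, name): "at" ([x, y, z] in m, in world coordinates, good to about 4 mm: the middle of the surface that is visible of it).
- tip_of(camera, name): "at" ([x, y, z] in m, in world coordinates, good to about 4 mm: a listed point, or the origin of a listed thing).
The state is a dict: "t": time; "joint_positions": joint angles; "joint_velocities": joint speeds; "tau": joint torques, N m; "ee_pos": TCP position; "tcp_rot": TCP orientation; "wrist_force": force on the tool from outside, world axes, zero at the start; "moment": the same for the moment, N m; "gripper_width": finger opening in m.
Only numpy, scipy, OpenCV 4.12 (cv2) and the standard library are available. Lean on these libraries where they do the work, as an engineer would, in place of code of your own. Each camera call takes 0.05 s, during which the arm holds its last target.

### The job

Put the bicycle light away: pick it up by the barrel and slide its flanged tail into the slot of the grey clip on the shelf, so that the flange goes in behind the slotted plate, and push it on gently until the orange tongue has sprung up behind the flange. The clip is brittle plastic, so stop pushing as soon as the light is home, and leave the light standing upright in the clip with the rest of the shelf undisturbed.

Things in the scene. Friction and masses are not known exactly. Their poses are not given: they have to be found in the camera images.
- light_center (a point): Bicycle light (loose, 60 to 130 g): upright black barrel 24 mm in diameter with a red lens on top, 80 mm tall in all, standing on its grey tail flange (38 mm diameter, 5 mm thick, the bottom of the light). This point is on its axis half-way up, 40 mm above the flange's underside; z along the barrel. It is round: yaw means nothing.
- clip: Grey bicycle light clip fixed on the shelf. Pose of its dark foot rail (128 x 64 x 4 mm); origin on the shelf top; x = direction a light is slid in, z up. A lighter grey slotted slide is clamped on the rail at a setting d, anywhere from -12 to +12 mm along x: d is NOT reported, feel for it. It does not shift under the loads allowed. The clip cracks above 14 N of contact force from the light; 6 N of push is plenty.
- clip_mouth (a point): Mouth of the clip at d = 0 (38 mm to -x of clip, on the slot's middle line, at floor height; all x here shift by d). Flat floor 8 mm above the shelf, from 12 mm before the mouth to the back wall. Slotted plate over it: underside 15.5 mm, top 20.5 mm above the shelf; slot 27 mm wide, open to -x, flared over the 10 mm before the mouth; side walls 42 mm apart under the plate.
- clip_home (a point): Point on the clip floor (8 mm above the shelf, over the origin of clip) where the light's axis stands when home if d = 0; with a setting d it is d farther along the clip's x. There the flange meets a rigid back wall 19 mm beyond. The light counts as home with its axis there or up to 1.5 mm short.
- tongue (a joint): Orange sprung catch 10 mm wide in the middle of the clip floor: 0 = up (4 mm above the floor), 0.004 m = pressed level. Ramp rising from 31 to 23 mm before the home point, catching face 20.5 mm before it. The entering flange presses it down (some 2 to 4 N of push); it stays down under the flange and springs up only behind it, within 1.5 mm of the back wall.
- shelf: White MDF entry shelf unit standing on the table, 300 mm deep (x), 900 mm wide (y), top at 150 mm; origin at the centre of its underside. Its tilt-out front, towards the robot, stands somewhat open and is of no concern. Everything below stands on its top.
- key_box: Bystander: clear acrylic open box with keys, 90 x 130 x 55 mm, origin at the centre of its underside.
- coin_cup: Bystander: copper coin cup, 70 mm across the rim, 70 mm tall, origin at the centre of its underside.
- stopper: Bystander: green glass bottle stopper standing on its head, 44 mm across, 58 mm tall, origin at the centre of its underside.
- padlock: Bystander: brass padlock lying flat, 45 x 42 x 20 mm body with the steel shackle reaching to 56 mm along its x, origin under the body's centre.
- glasses_case: Bystander: dark blue spectacle case, 62 x 160 x 42 mm, origin at the centre of its underside.
- mini_pump: Bystander: bicycle pump lying along y, 200 mm long, 26 mm high, origin under its middle.
- bar_clamp: Bystander: grey handlebar clamp ring lying flat, 42 mm across, 18 mm high, origin under the ring's centre.

How it is judged:
By the outcome, as a careful person would: the job done as asked, in the order asked, and still so for the second after the job is handed in, with the robot touching nothing.
It also fails if it takes over 56 s, if anything falls off the work surface, if the arm or the gripper's body presses on something with over 40 N, if the wrist force passes 120 N, or if a joint passes its speed limit or range.

## Working session

There is one attempt and no reset: what is moved stays moved. The work goes in short steps, each a Python script; the robot and the scene stay as the last script left them, time stands still between calls to the robot, and variables do not carry over. Pictures are saved under pics/ and viewed, and the job is handed in when it is done.

```bash
ls; mkdir -p pics
cat > h.py <<'E'
from station import env, effector, solver, viewer, workorder, search_frame, tip_of
import numpy as np, cv2
def snap(c,fn):
    p,d=viewer.read_camera(c); cv2.imwrite('pics/'+fn,p[:,:,::-1]); np.save('pics/'+fn+'.npy',d); return p,d
E
python3 - <<'E'
from h import *
s=env.sense(); print(s['t'],s['ee_pos'],s['tcp_rot'],s['gripper_width'])
for c in ['side','top','wrist']:
    snap(c,c+'0.png')
    print(c,{k:np.round(v,3).tolist() if not isinstance(v,str) else v for k,v in viewer.camera_info(c).items()})
    for n in ['light_center','clip','clip_mouth','clip_home']:
        for r in tip_of(c,n)[:2]: print(n,np.round(r['at'],4),round(r['score'],2))
print(env.sense()['t'])
E
```

```text
pics
0.0 [0.27537863 0.58813024 0.21363092] [[ 9.05678404e-01 -6.33505319e-04  4.23964889e-01]
 [-4.23965338e-01 -1.68879816e-03  9.05676841e-01]
 [ 1.42240026e-04 -9.99998373e-01 -1.79809232e-03]] 0.09194660015416596
side {'intrinsics': [[389.588, 0.0, 315.355], [0.0, 389.588, 197.578], [0.0, 0.0, 1.0]], 'eye': [0.595, 0.719, 0.87], 'rotation': [[-0.999, 0.026, -0.032], [-0.041, -0.723, 0.69], [-0.005, 0.69, 0.723]]}
light_center [ 0.5219 -0.3582  0.1854] 0.61
clip [0.602  0.0234 0.1526] 0.64
clip_mouth [0.5631 0.0126 0.1553] 0.88
clip_mouth [0.6773 0.3813 0.15  ] 0.74
clip_home [0.5958 0.0226 0.1576] 0.97
top {'intrinsics': [[511.408, 0.0, 317.943], [0.0, 511.408, 191.056], [0.0, 0.0, 1.0]], 'eye': [0.374, -0.005, 1.382], 'rotation': [[-0.028, 0.985, -0.171], [-0.999, -0.03, -0.01], [-0.015, 0.171, 0.985]]}
light_center [ 0.53   -0.3578  0.1917] 0.53
light_center [ 0.6832 -0.3318  0.1442] 0.3
clip [0.5987 0.0232 0.1511] 0.57
clip [ 0.5107 -0.2149  0.1481] 0.4
clip_mouth [0.5615 0.0134 0.1584] 0.95
clip_home [0.5979 0.0237 0.1569] 0.65
wrist {'intrinsics': [[309.707, 0.0, 319.257], [0.0, 309.707, 194.885], [0.0, 0.0, 1.0]], 'T_tool_cam': [[0.0, -0.961, -0.275, -0.078], [-0.0, 0.275, -0.961, -0.169], [1.0, 0.0, 0.0, 0.001], [0.0, 0.0, 0.0, 1.0]]}
0.75
```

View pics/side0.png

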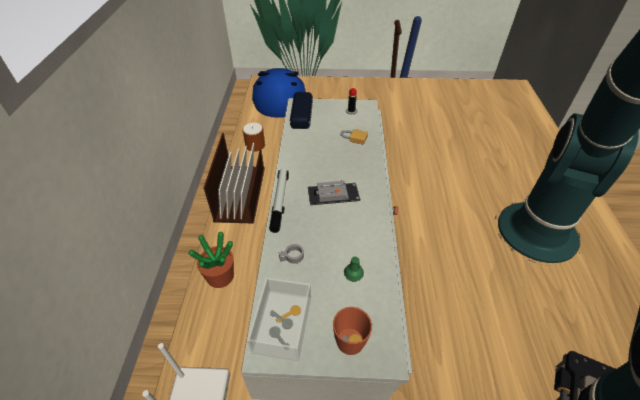

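View pics/top0.png

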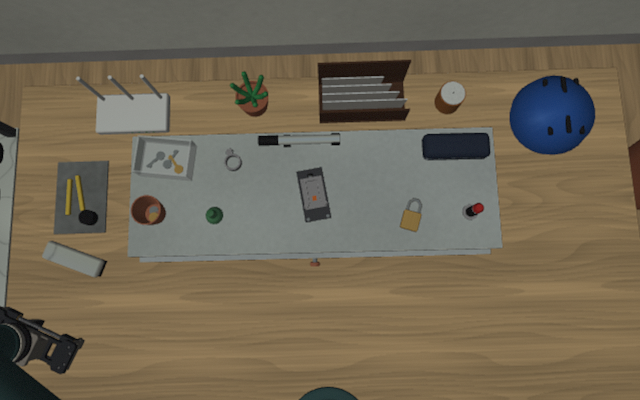

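```bash
cat >> h.py <<'E'
def cloud(c,d):
    i=viewer.camera_info(c);K=np.array(i['intrinsics']);v,u=np.mgrid[:400,:640]
    P=np.stack([(u-K[0,2])/K[0,0]*d,-(v-K[1,2])/K[1,1]*d,-d],-1)
    return P@np.array(i['rotation']).T+np.array(i['eye'])
E
python3 - <<'E'
from h import *
for c,(x,y,w,h) in {'top':(280,150,70,80),'side':(295,165,80,50)}.items():
    p=cv2.imread(f'pics/{c}0.png');d=np.load(f'pics/{c}0.png.npy')
    cv2.imwrite(f'pics/{c}0_clip.png',cv2.resize(p[y:y+h,x:x+w],None,fx=7,fy=7,interpolation=cv2.INTER_NEAREST))
    P=cloud(c,d)
    xy=(abs(P[...,0]-.6)<.1)&(abs(P[...,1]-.02)<.075)&(d>0)
    g=p.max(2)
    near=xy&(P[...,2]>.11)
    sh=xy&(g>130); print(c,'shelf z',np.median(P[sh][:,2]))
    m=(near&(g<75)).astype(np.uint8)
    m2=(near&(P[...,2]>np.median(P[sh][:,2])+.012)&(P[...,0]<.65)).astype(np.uint8)
    for nm,mm in(('dark',m),('slide',m2)):
        n,l,s,ce=cv2.connectedComponentsWithStats(mm,connectivity=8)
        k=1+np.argmax(s[1:,4]);Q=P[l==k]
        if nm=='dark':
            print('n',len(Q))
        r=cv2.minAreaRect(Q[:,:2].astype(np.float32)*1000);print(nm,r,np.percentile(Q[:,2],[5,50,95]))
    # light
    L=(abs(P[...,0]-.525)<.05)&(abs(P[...,1]+.358)<.05)&(d>0)
    sl=P[L&(P[...,2]<.16)];print('shelf near light',np.median(sl[:,2]))
    Q=P[L&(P[...,2]>.175)];print('light',len(Q),Q.mean(0),Q.min(0),Q.max(0))
    for n,col in (('red',(p[...,2]>120)&(p[...,1]<80)),):
        Q=P[L&col];print(n,len(Q),Q.mean(0),Q.max(0),Q.min(0))
    M=(P[...,0]>.6)&(abs(P[...,1]-.05)<.16)&(P[...,2]>.165)&(P[...,0]<.76); Q=P[M];print('pump',Q.min(0),Q.max(0))
E
```

```text
top shelf z 0.15037500109607693
n 603
dark ((580.548583984375, 19.03901481628418), (128.6145782470703, 62.88453674316406), 8.963909149169922) [0.14957665 0.15429555 0.15966646]
slide ((587.900146484375, 22.210983276367188), (80.88227844238281, 56.83824157714844), 8.614381790161133) [0.16561698 0.17050515 0.17429526]
shelf near light 0.15066452634677963
light 155 [ 0.52267771 -0.35171781  0.21557848] [ 0.51260394 -0.36802     0.17510567] [ 0.5359116  -0.34335071  0.23649259]
red 30 [ 0.52491155 -0.35622558  0.23070015] [ 0.53029147 -0.34968712  0.23649259] [ 0.51872243 -0.36182699  0.22641412]
pump [ 0.60050424 -0.04800572  0.16510978] [0.72828384 0.20995011 0.18058479]
side shelf z 0.15020227560865446
n 390
dark ((581.7160034179688, 21.053457260131836), (125.00765991210938, 62.48025131225586), 8.811505317687988) [0.15166899 0.1541589  0.15706665]
slide ((590.4171142578125, 19.6461238861084), (82.6139144897461, 56.926727294921875), 7.357814311981201) [0.16432748 0.16995095 0.172549  ]
shelf near light 0.1505973229122579
light 137 [ 0.52764047 -0.35029386  0.20621115] [ 0.51534544 -0.36652184  0.17507772] [ 0.53904549 -0.34159206  0.23269402]
red 38 [ 0.52636906 -0.35166859  0.22453713] [ 0.53533594 -0.34268848  0.23269402] [ 0.51927713 -0.36652184  0.2134432 ]
pump [ 0.60000983 -0.04971851  0.16500213] [0.73041486 0.20933581 0.17735187]
```

View pics/top0_clip.png

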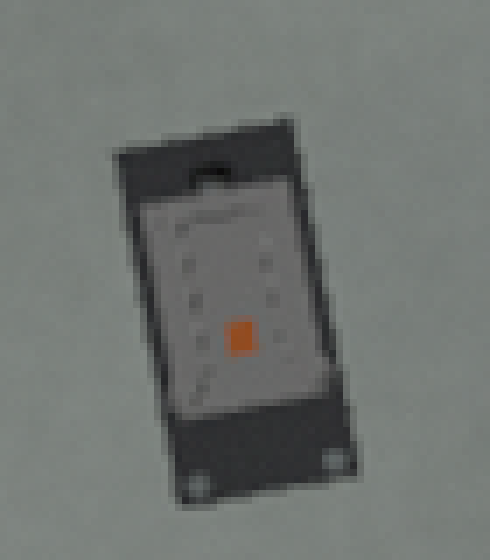

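View pics/side0_clip.png

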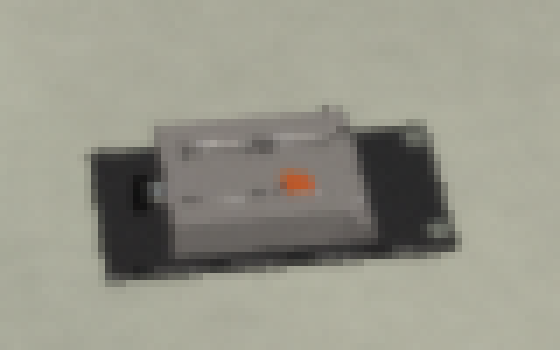

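Run:
```python
from h import *
for c in('top','side'):
    p=cv2.imread(f'pics/{c}0.png').astype(int);i=viewer.camera_info(c);K=np.array(i['intrinsics']);R=np.array(i['rotation']);e=np.array(i['eye'])
    d=np.load(f'pics/{c}0.png.npy')
    P=cloud(c,d)
    m=(p[...,2]-p[...,0]>60)&(abs(P[...,0]-.58)<.05)&(abs(P[...,1]-.02)<.03)
    w=(p[...,2]-p[...,0])*m
    v,u=np.mgrid[:400,:640];uu=(u*w).sum()/w.sum();vv=(v*w).sum()/w.sum()
    ray=R@np.array([(uu-K[0,2])/K[0,0],-(vv-K[1,2])/K[1,1],-1])
    for z in(.160,):
        print(c,m.sum(),'tongue',e+ray*(z-e[2])/ray[2])
    # rail: pixels non-shelf, intersect with plane z=.154
    g=p.max(2);
    rr=np.stack([(u-K[0,2])/K[0,0],-(v-K[1,2])/K[1,1],-np.ones_like(u)],-1)@R.T
    for z,msk,nm in((.154,(g<85),'rail'),(.1705,(g>=80)&(g<(128 if c=='top' else 135)),'slide')):
        Q=e+rr*((z-e[2])/rr[...,2])[...,None]
        mm=((abs(Q[...,0]-.585)<.09)&(abs(Q[...,1]-.02)<.06)&msk).astype(np.uint8)
        mm=cv2.morphologyEx(mm,cv2.MORPH_OPEN,np.ones((2,2),np.uint8)) if nm=='slide' else mm
        n,l,s,_=cv2.connectedComponentsWithStats(mm);k=1+np.argmax(s[1:,4]);q=Q[l==k][:,:2]
        r=cv2.minAreaRect(q.astype(np.float32)*1000);print(nm,s[k,4],r,np.round(cv2.boxPoints(r)).tolist())
```

```text
top 15 tongue [0.56973613 0.0175247  0.16      ]
rail 652 ((579.8403930664062, 19.201019287109375), (126.98020935058594, 63.077449798583984), 9.014402389526367) [[512.0, 40.0], [522.0, -22.0], [647.0, -2.0], [638.0, 60.0]]
slide 668 ((579.170654296875, 17.365943908691406), (76.2916030883789, 54.361907958984375), 8.664755821228027) [[537.0, 38.0], [546.0, -15.0], [621.0, -4.0], [613.0, 50.0]]
side 14 tongue [0.57230313 0.01604466 0.16      ]
rail 426 ((582.2008666992188, 20.13524627685547), (125.81483459472656, 63.882362365722656), 9.12495231628418) [[515.0, 42.0], [525.0, -21.0], [649.0, -1.0], [639.0, 62.0]]
slide 471 ((583.2655639648438, 30.437286376953125), (75.53324890136719, 64.18976593017578), 8.844205856323242) [[541.0, 56.0], [551.0, -7.0], [626.0, 5.0], [616.0, 68.0]]
```

```bash
cat >> h.py <<'E'
yaw=np.deg2rad(9.0)
ex=np.array([np.cos(yaw),np.sin(yaw),0]);ey=np.array([-np.sin(yaw),np.cos(yaw),0])
R0=np.stack([ex,[0,0,-1],ey],1)
E
python3 - <<'E'
from h import *
s=env.sense()
env.movel(s['ee_pos']+[0.1,-.1,.12],rate=.3)
env.reach([.64,.03,.30],R0); env.movel([.64,.027,.23],rate=.25)
s=env.sense(); print(s['t'],s['ee_pos'],s['tcp_rot'],s['wrist_force'],s['joint_positions'])
np.savez('pics/w1.npz',p=s['ee_pos'],R=s['tcp_rot'])
snap('wrist','w1.png')
for n in('clip','clip_mouth','clip_home','tongue'):
    for r in tip_of('wrist',n)[:1]: print(n,np.round(r['at'],4),r['score'])
print(env.sense()['t'])
E
```

```text
3.8667 [0.64004483 0.02780283 0.23016856] [[ 9.87525338e-01 -6.27898073e-04 -1.57458926e-01]
 [ 1.57458972e-01  2.42952596e-05  9.87525530e-01]
 [-6.16239872e-04 -9.99999803e-01  1.22860369e-04]] [0.51364016 0.12240069 0.37812703] [-0.29539675  0.44013144  0.27152792  1.62650679 -0.12908631  1.09321896
  1.73992006]
clip [0.5958 0.0217 0.1497] 0.93
clip_mouth [0.5617 0.0134 0.1581] 0.89
clip_home [0.5984 0.0221 0.1631] 0.59Traceback (most recent call last):
  File "<stdin>", line 9, in <module>
ValueError: it knows: bar_clamp, clip, clip_home, clip_mouth, coin_cup, glasses_case, key_box, light_center, mini_pump, padlock, shelf, stopper
```

View pics/w1.png

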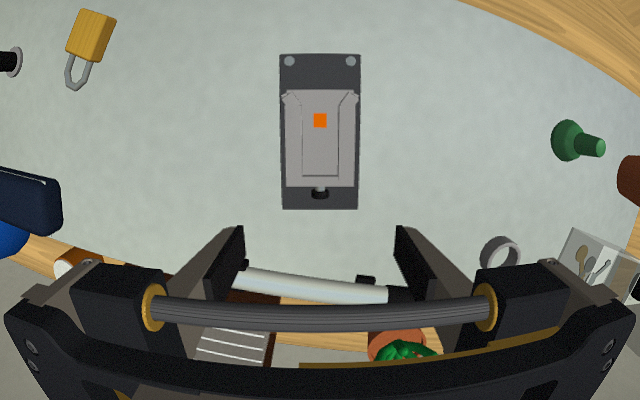

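```bash
cat >> h.py <<'E'
def wpix(uv,z,p,R):
    i=viewer.camera_info('wrist');K=np.array(i['intrinsics']);T=np.array(i['T_tool_cam'])
    uv=np.atleast_2d(np.array(uv,float));x=uv-[K[0,2],K[1,2]];r=np.hypot(*x.T);th=r/K[0,0]
    s=np.where(r>1e-9,np.sin(th)/np.maximum(r,1e-9),0)
    ray=np.stack([x[:,0]*s,-x[:,1]*s,-np.cos(th)],1)@T[:3,:3].T@R.T
    e=p+R@T[:3,3]
    return e+ray*((z-e[2])/ray[:,2])[:,None]
E
python3 - <<'E'
from h import *
p=cv2.imread('pics/w1.png')
cv2.imwrite('pics/w1c.png',cv2.resize(p[45:220,265:375],None,fx=4,fy=3.4,interpolation=cv2.INTER_CUBIC))
cv2.imwrite('pics/w1c.png',cv2.resize(p[48:198,265:375],None,fx=4,fy=4,interpolation=cv2.INTER_CUBIC))
z=np.load('pics/w1.npz')
i=p.astype(int);w=np.clip(i[...,2]-i[...,0]-40,0,None).astype(float);w[:100]=0;w[135:]=0;w[:,:300]=0;w[:,340:]=0
v,u=np.mgrid[:400,:640];t=[(u*w).sum()/w.sum(),(v*w).sum()/w.sum()]
ys=np.where(w[:,320]>30)[0];print(t,ys)
print('tongue',wpix(t,.161,z['p'],z['R']))
E
```

```text
[np.float64(319.6471672919184), np.float64(119.92474724995232)] [113 114 115 116 117 118 119 120 121 122 123 124 125 126 127]
tongue [[0.57162958 0.0182677  0.161     ]]
```

View pics/w1c.png

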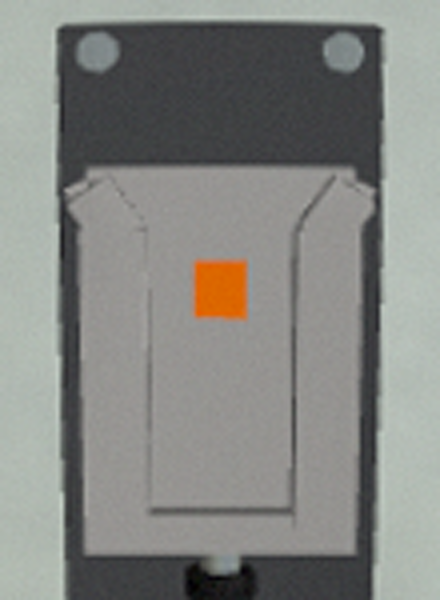

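Run:
```python
from h import *
z=np.load('pics/w1.npz')
F={'mouthL':(145,228,.1705),'mouthR':(300,228,.1705),'slotL':(150,508,.1705),'slotR':(293,508,.1705),'floorL':(88,168,.158),'floorR':(352,168,.158),
'tongF':(220,261,.162),'tongB':(220,318,.162),'rearL':(82,553,.1705),'rearR':(357,553,.1705),'railNL':(57,30,.154),'railNR':(383,30,.154)}
for k,(X,Y,h) in F.items():
    q=wpix((265+X/4-.4,48+Y/4-.4),h,z['p'],z['R'])[0]-[.6,.02,0]; print(k,np.round(1000*np.array([q@ex,q@ey]),1))
q=wpix((318.5,209),.154,z['p'],z['R'])[0]-[.6,.02,0];print('railfar',q@ex,q@ey)
for nm,pp in(('railc',(.581,.0197)),('ton',(.571,.0168))):
    q=np.array([*pp,0])-[.6,.02,0];print(nm,q@ex,q@ey)
```

```text
mouthL [-40. -11.]
mouthR [-40.1  17.3]
slotL [ 12.5 -10.5]
slotR [12.5 16.5]
floorL [-52.1 -22.7]
floorR [-52.2  28.1]
tongF [-33.8   2.7]
tongB [-22.8   2.7]
rearL [ 21.3 -23.7]
rearR [21.3 29. ]
railNL [-80.5 -29.2]
railNR [-80.5  34.5]
railfar 0.04545680137313922 0.0018364899125578036
railc -0.018813008810819702 0.0026759483335858465
ton -0.02914355216538776 0.001375996796262257
```

Run:
```python
from h import *
env.movel([.63,.0,.30],rate=.3)
env.reach([.575,-.35,.30],R0)
s=env.sense(); print(s['t'],s['ee_pos'],s['joint_positions'])
np.savez('pics/w2.npz',p=s['ee_pos'],R=s['tcp_rot'])
snap('wrist','w2.png')
for r in tip_of('wrist','light_center')[:1]: print(np.round(r['at'],4),r['score'])
```

```text
5.8 [ 0.57616259 -0.34781663  0.29954954] [ 0.20238798  0.45657392  0.42166612  1.46590211 -0.19182842  1.26064469
  2.37534178]
[ 0.5275 -0.3569  0.1905] 0.65
```

View pics/w2.png

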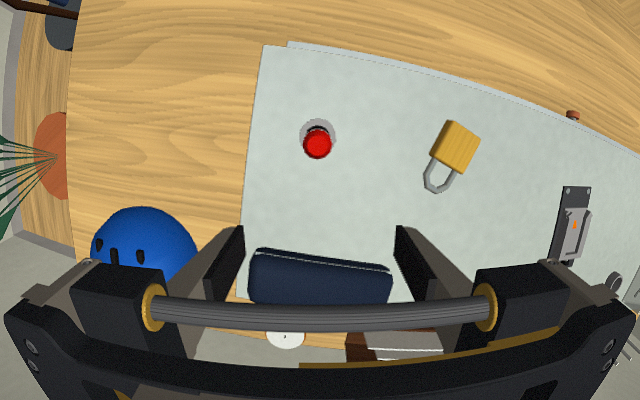

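Run:
```python
from h import *
p=cv2.imread('pics/w2.png').astype(int);z=np.load('pics/w2.npz')
m=((p[...,2]>110)&(p[...,1]<60)).astype(np.uint8);m[:120]=0;m[165:]=0;m[:,:295]=0;m[:,340:]=0
v,u=np.nonzero(m);print(len(u),u.min(),u.max(),v.min(),v.max(),u.mean(),v.mean())
for uv,h in(((u.mean(),v.max()-10.),.230),((300,134),.155),((335.5,134),.155),((318,118.5),.155)): print(uv,wpix(uv,h,z['p'],z['R']))
cv2.imwrite('pics/w2c.png',cv2.resize(p[105:170,280:360].astype(np.uint8),None,fx=7,fy=7,interpolation=cv2.INTER_CUBIC))
```

```text
564 303 331 129 157 317.83156028368796 142.9804964539007
(np.float64(317.83156028368796), np.float64(147.0)) [[ 0.52880408 -0.35542544  0.23      ]]
(300, 134) [[ 0.52772015 -0.37414422  0.155     ]]
(335.5, 134) [[ 0.52204105 -0.33869634  0.155     ]]
(318, 118.5) [[ 0.50934495 -0.35865234  0.155     ]]
```

View pics/w2c.png

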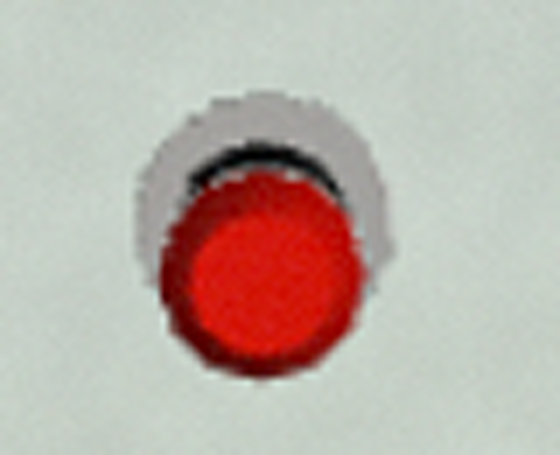

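Run:
```python
from h import *
env.movel([.5275,-.356,.27],R0,rate=.2)
env.movel([.5275,-.356,.169],R0,rate=.12)
env.pause(.2)
s=env.sense(); print(s['t'],s['ee_pos'],s['wrist_force'],s['tcp_rot'][:,1])
effector.grasp(40)
s=env.sense(); print(s['t'],s['ee_pos'],s['wrist_force'],s['gripper_width'])
f0=s['wrist_force']
env.movel([.5275,-.356,.235],R0,rate=.15); env.pause(.2)
s=env.sense(); print(s['t'],s['ee_pos'],s['wrist_force'],s['gripper_width'])
snap('wrist','w3.png')
```

```text
7.525 [ 0.52788101 -0.35624568  0.16982908] [0.21495083 1.06142284 0.16333831] [ 1.31996762e-03 -6.16390987e-04 -9.99998939e-01]
8.5583 [ 0.52752117 -0.35608149  0.16902291] [-0.50848326  0.16437564  0.1653955 ] 0.023314854621410724
9.35 [ 0.5269598  -0.35551996  0.23366092] [ 0.52571225  0.36744669 -0.79531042] 0.023375066494656052
```

View pics/w3.png

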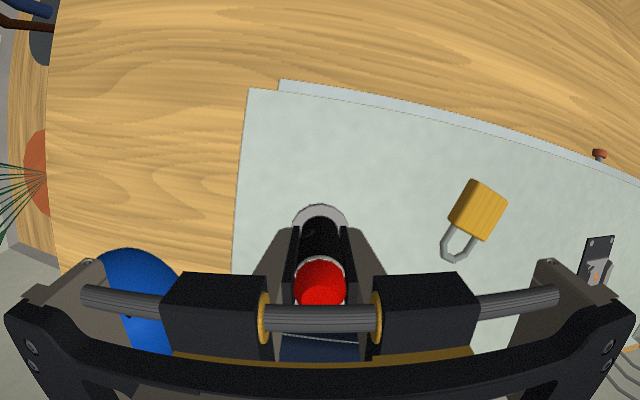

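```bash
cat >> h.py <<'E'
H=np.array([.6,.02,0])-.0022*ex+.0027*ey
def loc(p): q=np.array(p)-H; return np.round(1000*np.array([q@ex,q@ey,p[2]]),2)
def pt(s,l,z): r=H+s*ex+l*ey; return np.array([r[0],r[1],z])
def favg(n=5,dt=.02):
    a=[]
    for _ in range(n): env.pause(dt); a.append(env.sense()['wrist_force'])
    return np.mean(a,0)
E
python3 - <<'E'
from h import *
env.movel(pt(-.09,0,.235),R0,rate=.25)
env.movel(pt(-.09,0,.178),R0,rate=.1)
for k in range(4):
    env.pause(.25); s=env.sense(); print(s['t'],loc(s['ee_pos']),s['wrist_force'],s['tcp_rot'][:,1])
np.savez('pics/w4.npz',p=s['ee_pos'],R=s['tcp_rot'])
p,d=snap('wrist','w4.png')
print(s['joint_velocities'].round(4))
E
```

```text
11.975 [-8.9620e+01  1.0000e-02  1.7857e+02] [ 0.9619941  -0.5731159  -1.60355573] [ 1.13337068e-03  2.36690523e-04 -9.99999330e-01]
12.225 [-8.9940e+01  3.0000e-02  1.7813e+02] [-0.50826154  0.19293853 -1.07465648] [ 2.47988244e-04  5.94391571e-05 -9.99999967e-01]
12.475 [-90.01   0.   177.99] [-0.24848257 -0.33347731 -1.0679302 ] [-4.49111688e-06 -1.57485306e-05 -1.00000000e+00]
12.725 [-9.0000e+01 -2.0000e-02  1.7798e+02] [-1.14576568  0.26342408 -1.28455635] [-1.60870615e-05 -6.90302386e-06 -1.00000000e+00]
[ 0.0011 -0.0009  0.0004  0.0003 -0.0005 -0.      0.0003]
```

View pics/w4.png

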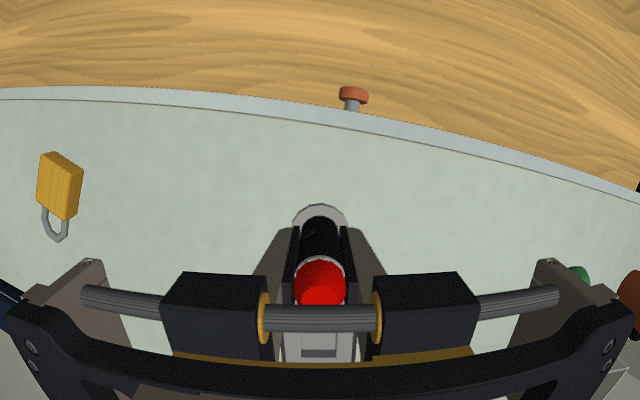

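Run:
```python
from h import *
f0=favg(8); np.save('pics/f0.npy',f0); print(f0)
for s_ in (-.075,-.068,-.062,-.057,-.053):
    env.movel(pt(s_,0,.178),R0,rate=.04); f=favg(4)-f0; s=env.sense()
    print(round(s['t'],2),s_,loc(s['ee_pos']),'F ex,ey,z',np.round([f@ex,f@ey,f[2]],2))
    if np.hypot(f@ex,f@ey)>4 or abs(f[2])>4: break
snap('side','s5.png');p,d=snap('top','t5.png')
a=cv2.imread('pics/s5.png')[150:220,290:390];b=cv2.imread('pics/t5.png')[150:230,275:375]
cv2.imwrite('pics/c5.png',np.vstack([cv2.resize(a,None,fx=4,fy=4),cv2.resize(b,None,fx=4,fy=4)]))
```

```text
[ 0.09116172 -0.17029216 -0.95274874]
13.5 -0.075 [-7.5190e+01 -2.0000e-02  1.7782e+02] F ex,ey,z [-0.19  0.54 -0.19]
13.89 -0.068 [-68.01   0.   177.95] F ex,ey,z [-0.13 -0.13 -0.12]
14.26 -0.062 [-6.1990e+01  2.0000e-02  1.7794e+02] F ex,ey,z [0.12 0.31 0.27]
14.6 -0.057 [-5.6970e+01 -3.0000e-02  1.7794e+02] F ex,ey,z [ 0.01 -0.07 -0.39]
14.92 -0.053 [-5.2990e+01 -4.0000e-02  1.7795e+02] F ex,ey,z [-0.16 -0.12 -0.25]
```

View pics/c5.png

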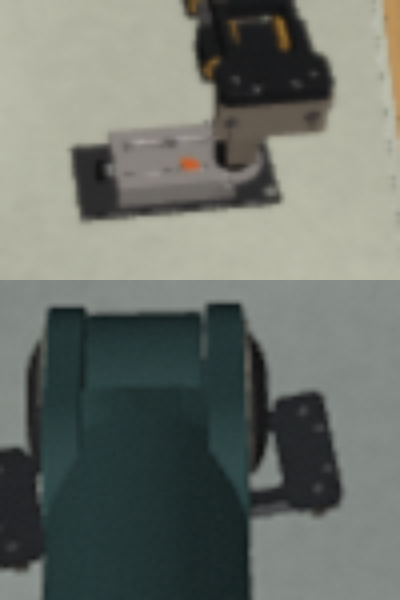

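Flange is on the floor's lead-in with no contact yet (side view: flange ahead of the slide's mouth, orange tongue still visible). Continue in, feeling the force.

Run:
```python
from h import *
f0=np.load('pics/f0.npy')
for s_ in [-.050,-.048,-.046,-.044,-.042,-.040,-.037,-.034,-.030,-.025,-.020]:
    env.movel(pt(s_,0,.178),R0,rate=.02); f=favg(4)-f0; s=env.sense()
    print(round(s['t'],2),s_,loc(s['ee_pos']),'F ex,ey,z',np.round([f@ex,f@ey,f[2]],2))
    if abs(f@ex)>5.5 or abs(f@ey)>4 or abs(f[2])>5: break
```

```text
15.38 -0.05 [-5.0000e+01  2.0000e-02  1.7795e+02] F ex,ey,z [-0.14  0.18 -0.66]
15.7 -0.048 [-4.7920e+01 -1.0000e-02  1.7803e+02] F ex,ey,z [-0.04  0.4   0.65]
16.02 -0.046 [-45.91  -0.   178.07] F ex,ey,z [-0.77  0.14  0.82]
16.33 -0.044 [-43.87  -0.   178.06] F ex,ey,z [-0.53  0.55  1.74]
16.65 -0.042 [-4.1880e+01 -1.0000e-02  1.7806e+02] F ex,ey,z [-0.7   0.44  1.73]
16.97 -0.04 [-39.47   0.   178.2 ] F ex,ey,z [ 0.18 -0.17  1.86]
17.33 -0.037 [-3.662e+01  5.000e-02  1.781e+02] F ex,ey,z [ 0.14 -0.04  1.79]
17.7 -0.034 [-3.3820e+01  2.0000e-02  1.7803e+02] F ex,ey,z [-0.06  0.25  2.34]
18.12 -0.03 [-29.73  -0.   178.05] F ex,ey,z [0.05 0.22 1.95]
18.58 -0.025 [-2.466e+01  4.000e-02  1.781e+02] F ex,ey,z [0.17 0.11 1.52]
19.05 -0.02 [-1.9720e+01  2.0000e-02  1.7805e+02] F ex,ey,z [0.68 0.32 1.81]
```

Run:
```python
from h import *
f0=np.load('pics/f0.npy')
for s_ in [-.014,-.009,-.005]+[-.004+.0005*k for k in range(14)]:
    fine=s_>-.0045
    env.movel(pt(s_,0,.178),R0,rate=.02 if not fine else .005); f=favg(6 if fine else 4,.03)-f0; s=env.sense()
    print(round(s['t'],2),round(s_,4),loc(s['ee_pos']),'F ex,ey,z',np.round([f@ex,f@ey,f[2]],2))
    if f@ex<-2 or abs(f@ey)>4 or (fine and f[2]<.6): break
```

```text
19.63 -0.014 [-1.3680e+01  1.0000e-02  1.7813e+02] F ex,ey,z [ 0.69 -0.07  1.82]
20.17 -0.009 [-8.7900e+00  4.0000e-02  1.7805e+02] F ex,ey,z [0.69 0.15 1.99]
20.65 -0.005 [-4.8200e+00  2.0000e-02  1.7805e+02] F ex,ey,z [0.29 0.22 1.51]
21.2 -0.004 [-4.1100e+00 -2.0000e-02  1.7796e+02] F ex,ey,z [-0.7   0.15  2.12]
21.65 -0.0035 [-3.4300e+00 -1.0000e-02  1.7802e+02] F ex,ey,z [-0.67  0.27  1.73]
22.1 -0.003 [-2.98e+00 -2.00e-02  1.78e+02] F ex,ey,z [-0.47  0.2   1.26]
22.55 -0.0025 [-2.49e+00 -1.00e-02  1.78e+02] F ex,ey,z [-0.43 -0.35  2.14]
23.0 -0.002 [-1.840e+00  5.000e-02  1.779e+02] F ex,ey,z [ 1.18  0.43 -0.08]
```

Run:
```python
from h import *
f0=np.load('pics/f0.npy')
def rep(s_):
    f=favg(8,.03)-f0; s=env.sense()
    print(round(s['t'],2),round(s_,4),loc(s['ee_pos']),'F ex,ey,z',np.round([f@ex,f@ey,f[2]],2));return f
rep(-.002)
for s_ in (-.0016,-.0012):
    env.movel(pt(s_,0,.178),R0,rate=.005); f=rep(s_)
    if f@ex<-1.5: break
snap('side','s6.png');a=cv2.imread('pics/s6.png')[150:220,290:390]
cv2.imwrite('pics/c6.png',cv2.resize(a,None,fx=6,fy=6))
s=env.sense();snap('wrist','w6.png')
```

```text
23.27 -0.002 [-1.8400e+00  2.0000e-02  1.7799e+02] F ex,ey,z [ 1.03  0.29 -0.46]
23.78 -0.0016 [ -1.72   0.   177.97] F ex,ey,z [ 0.34  0.17 -0.15]
24.3 -0.0012 [-1.2400e+00 -4.0000e-02  1.7801e+02] F ex,ey,z [-0.44  0.16  0.2 ]
```

View pics/c6.png

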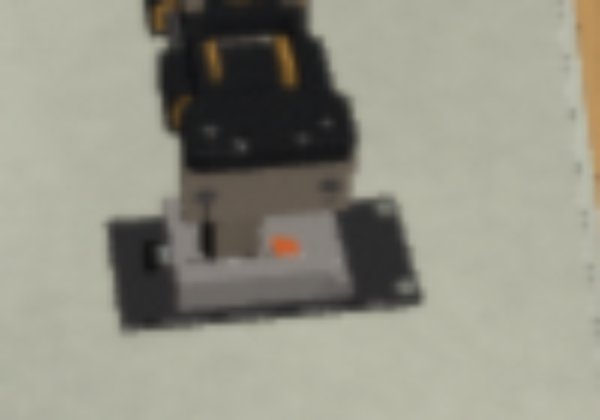

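View pics/w6.png

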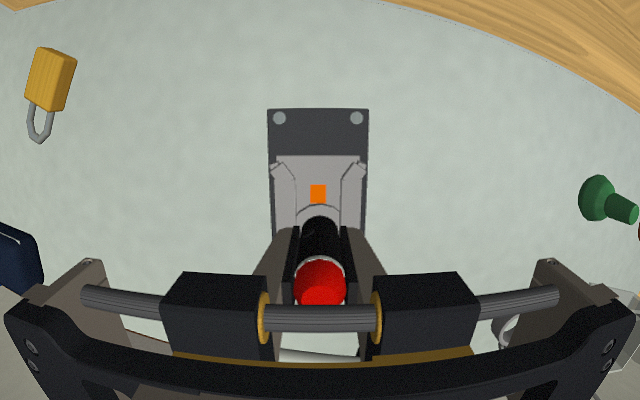

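Run:
```python
from h import *
f0=np.load('pics/f0.npy')
def rep(s_):
    f=favg(8,.03)-f0; s=env.sense()
    print(round(s['t'],2),round(s_,4),loc(s['ee_pos']),'F ex,ey,z',np.round([f@ex,f@ey,f[2]],2));return f
for z in (.1775,.1772):
    env.movel(pt(-.0012,0,z),R0,rate=.005); f=rep(z)
    if f[2]>1.2: break
effector.release(); env.pause(.2); rep(0)
env.movel(pt(-.0012,0,.27),R0,rate=.1); 
env.movel(pt(.045,0,.30),R0,rate=.2);env.pause(.2)
s=env.sense(); print(s['t'],s['gripper_width']);np.savez('pics/w7.npz',p=s['ee_pos'],R=s['tcp_rot'])
snap('wrist','w7.png')
snap('side','s7.png');a=cv2.imread('pics/s7.png')[140:220,290:390]
b=cv2.imread('pics/w7.png')[60:200,250:390]
cv2.imwrite('pics/c7.png',np.hstack([cv2.resize(a,(500,400)),cv2.resize(b,(400,400))])[:,:800])
cv2.imwrite('pics/c7.png',cv2.resize(cv2.imread('pics/c7.png'),(800,400)))
```

```text
24.92 0.1775 [-1.2100e+00  2.0000e-02  1.7751e+02] F ex,ey,z [ 0.02  0.54 -0.44]
25.43 0.1772 [ -1.22   0.   177.21] F ex,ey,z [ 0.01  0.45 -0.14]
26.98 0 [ -1.2   -0.   177.21] F ex,ey,z [0.2  0.25 0.82]
28.6833 0.09201550752752663
```

View pics/c7.png

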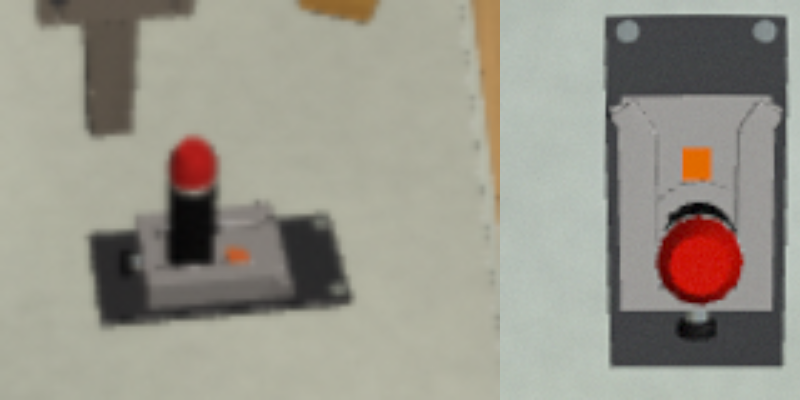

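View pics/w7.png

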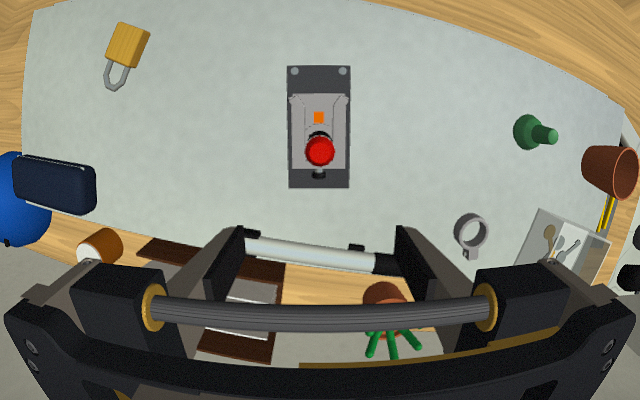

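View pics/s7.png

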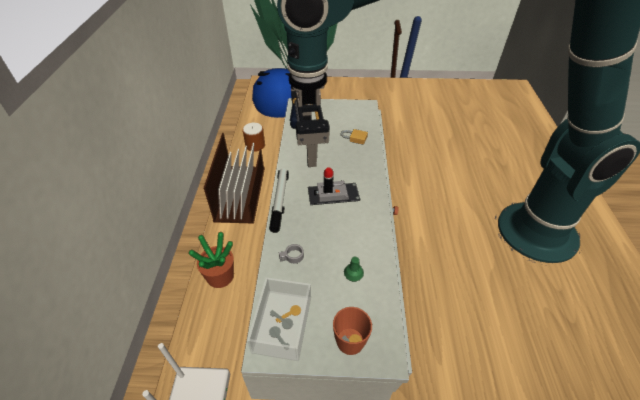

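Run:
```python
from h import *
print(workorder.finish_job()); print(env.sense()['t'])
```

```text
the job is handed in; nothing more can be done
None
the job is handed in; nothing more can be done
```

I slid the bicycle light into the clip and handed the job in. The light stands upright, and its flange is under the slotted plate. The arm had backed clear at about 29 s of the 56 s allowed.

- **Finding the clip and light:** I located both with the wrist camera and checked them against the other two cameras. The cameras agreed to about 1–2 mm.
- **Insertion:** I gripped the barrel with 40 N and fed it in small steps while reading the wrist force. The force against the push stayed under 1 N at each reading taken between steps. The tongue's upward load of about 1.8 N vanished about 1.8 mm before the home point I had measured.
- **Stopping point:** I went 0.6 mm further, to about 1.2 mm short of the measured home point, then lowered the light and let go. I did not press it against the back wall, so "home" rests on the tongue having sprung up, not on touching the wall.
- **Last checks:** In the wrist and side pictures, the tongue is up just behind the flange and the gripper is clear. The things in view on the shelf look unmoved. The wrist force was under 1 N after release.

No check failed. One disagreement: the top and side cameras placed the tongue about 1.3 mm to one side of where the wrist camera did. I followed the wrist camera, and the light went in with no clear sideways force.

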